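# Put the sharpening stone away in its case

## Task

Swing the lid of the wooden tool case open until it meets the sprung rubber stop of its brass stay, press it lightly against the stop for a moment without forcing it, and leave it leaning on the stop. Then lay the grey sharpening stone gently and flat in the empty left-hand bay of the case, and leave everything else where it is.

Things in the scene. Friction and masses are not known exactly. Their poses are not given: they have to be found in the camera images.
- case: Open wooden case fixed to the bench, 170 (x) x 260 (y) x 55 mm high, walls and floor 8 mm. Origin: centre of its underside; x points to the hinged side, y left, z up. An 8 mm wall along x at y = 0 parts the left bay (+y, empty) from the right bay (-y, honing guide); each 154 mm (x) by 118 mm (y), 47 mm deep; left bay's floor centred at x 0, y +63, z +8 mm.
- lid (a joint): Lid angle, rad: 0 shut, grows as it opens up and towards the case's +x; starts 0.05 to 0.3. Dark wooden lid, 170 x 260 x 10 mm, 0.28 to 0.46 kg; hinge line along the case's y at x +85, z +55.5 mm in the case's frame (level with the shut lid's underside). Stiff hinge with helper spring: it stays where left; its handle takes about 2 to 4 N to move slowly.
- lid_handle (a point): Middle of the steel bar handle on the lid's outer face: round bar about 10 mm thick, 110 mm long, along the case's y, held 35 mm off the face by legs at its ends, 15 mm from the lid's free edge (155 mm from the hinge line along the lid, 45 mm above the lid's underside). Can be pinched from above, a finger to either side.
- stay: Brass lid-stay bracket on the case's right (-y) side; origin on the hinge line. From it stands a brass arm with a sprung black rubber pad 100 mm from the hinge line, behind the lid: the stop. The arm is clamped by hand: lid meets pad somewhere from 1.48 to 1.88 rad; where is not given, feel or see it. The pad gives way 1 mm per 5 N. Over 40 N on it (about 25 N at the handle) is too much.
- stone_center (a point): Centre (half-way up) of the grey sharpening stone: a block 125 (x) x 45 (y) x 28 mm high, 0.3 to 0.5 kg, lying flat on the bench to the left or right of the case. Its x axis runs along its length.
- plane_center (a point): Small block plane, 150 x 46 x 52 mm, dark steel with a wooden knob, on the other side of the case from the stone; 20 mm above its sole. Not to be disturbed.
- guide_center (a point): Brass honing guide, 60 x 60 x 20 mm, lying in the right bay of the case; its centre. Stays there.
- mallet: Turned wooden mallet standing upright, 68 mm in diameter, 240 mm high; centre of its foot. Not to be disturbed.
- tape: Roll of yellow tape lying flat, 90 mm in diameter, 24 mm high; centre of its underside. Not to be disturbed.
- square: Try square lying flat, wooden stock 140 x 30 x 16 mm along its x, steel blade 180 mm along its y; underside of the stock's middle. Not to be disturbed.
- chisel: Wooden-handled hand tool lying on the bench, about 200 mm long along its x. Not to be disturbed.
- offcut: Reddish offcut of wood, 75 x 45 x 30 mm; centre of its underside. Not to be disturbed.
Things that resemble listed ones, but are neither listed nor needed, are in the scene too. What is shaped like the part that bears stone_center but turquoise is not meant.

How it is judged (in metres and radians):
On the way:
1. the lid is open and pressed against the pad of its stay with more than 3 N for 0.3 s (value of joint lid above 1.3 rad and contact force between lid and stay above 3 N), for 0.3 s.
At the end, for the whole second after the job is handed in: The lid is at rest, still touching the pad of its stay (contact force above 0.2 N), and the stone lies flat (within 0.1 rad) and at rest on the floor of the left bay, wholly inside it (value of joint lid above 1.3 rad and contact force between lid and stay above 0.2 N and x of stone_center in the frame of case between -0.02 and 0.02 m and y of stone_center in the frame of case between 0.015 and 0.111 m and z of stone_center in the frame of case below 0.027 m and angle between stone_center's own z axis and vertical below 0.1 rad and linear speed of stone below 0.02 m/s and velocity of joint lid between -0.05 and 0.05 rad/s).
It fails at once if the lid is forced against its stay (over 40 N on the pad) (contact force between lid and stay above 40 N).
It fails at once if the stone is dropped or banged into the case (over 60 N) (contact force between stone and case above 60 N).
It fails at once if another thing is moved by more than 30 mm (distance of any of plane_center, guide_center, mallet, tape, square, chisel, offcut from where it was at the start of the episode above 0.03 m).
It also fails if it takes over 72 s, if anything falls off the work surface, if the arm or the gripper's body presses on something with over 40 N, if the wrist force passes 120 N, or if a joint passes its speed limit or range.

## Robot

A 6-joint arm with a two-finger parallel gripper is mounted at the origin on the work surface. World frame = base frame: x ahead of the robot, y to its left, z up, the work surface at z = 0. Lengths are in mm, angles in rad, forces in N, time in s.
With the tool pointing down it reaches from about 350 to 775 mm from the base axis. Payload 7.3 kg.
Tool frame: the origin (TCP) lies at the very end of the fingers, on their centre line; the grasp point (between the pads) lies 19 mm behind it; z points along the fingers, y is the line along which they close (so a half turn about z gives the same grasp; the last joint's range is limited). The gripper opens to 92 mm and grips with 3 to 60 N. Pads are 19 mm wide; open, the fingers measure 130 mm over their backs; the gripper's body (75 mm by 190 mm) begins 47 mm behind the grasp point.
Start: joints at [-1.394, 0.342, 1.524, -0, 1.275, -0.146], TCP at [166.565, -497.897, 226.741] pointing down, gripper open.
Joint ranges: [-2.53, 2.53], [-0.77, 2.02], [0.04, 2.7], [-1, 4.14], [0.28, 2.66], [-3.11, 3.11]. Speed limits (rad/s): [2.57, 2.57, 3.14, 3.14, 3.14, 3.14].

## Interface

Orientations are given as [roll, pitch, yaw] about the fixed x, y, z axes, in that order (R = Rz(yaw) Ry(pitch) Rx(roll)).
In Python, from plant import bot gives the robot as it stands.
- The arm moves only by the tool jog_arm, never from a script. Its argument "targets" is a list of rows, each an object with "xyz": the shift along the tool's x, y, z as a fraction of full scale, a list of three; "spin": the turn about the tool's z as a fraction of full scale. In form: [{"xyz": [x, y, z], "spin": spin}, ...]. A call has exactly 10 rows; each row shifts and turns the commanded pose from where the row before left it, along the tool's axes as they then stand; what a row does not reach is not made up. Full scale, the value 1, is 80 mm for a shift and 0.1 rad for a turn. A row lasts 1/8 s, in which the tool goes at most 62.5 mm and 10.7 degrees, less where a joint would pass 70% of its speed; a pose out of reach is approached as far as the arm can. A call with a number of a shift or a turn outside -1 to 1 is refused whole. A call with a gripper value outside its range is refused whole. "gripper" is the opening in per cent of the stroke, from 0 (shut) to 100 (fully open), set as the call begins (left out, the last holds). The fingers move at their own pace and stop on an object; the grip force is fixed at half the most. Time passes only in rows, so rows that do not move let the fingers close, or fill a call up. It gives the time, the measured TCP pose, the force, the opening and the grip force at its end, in the units of the state.
- bot.get_obs(): the state, without advancing time (a new reading comes with each control period).
- bot.capture(name): name is "side" or "top"; returns the picture (420x560x3 uint8, blue, green, red); there is no depth.
- bot.get_calibration(name): a dict with "vfov" (degrees; the focal length in pixels is half the picture's height over the tangent of half this angle, whatever the lens; pixels are square), "cx", "cy" (the principal point, pixels), "eye" and "rotation" of the camera in the world. Camera axes: x right, y down, z forward; pixel columns grow to the right and rows downward; lengths in mm; the calibration is good to about 2 mm. A picture is of the moment at which its call begins. get_calibration takes no time and is no camera call.
- bot.close_job(): hands the job in; it is judged then, once.
The state is a dict: "time": time; "joint_positions": joint angles; "dq": joint speeds; "tau": joint torques, N m; "tool_pos": TCP position; "tcp_rot": TCP orientation; "contact_force": force on the tool from outside, world axes, zero at the start; "moment": the same for the moment, N m; "grip_width": finger opening in mm; "finger_force": force on a finger pad.
Only numpy, scipy, OpenCV 4.12 (cv2) and the standard library are available. Lean on these libraries where they do the work, as an engineer would, in place of code of your own. Each camera call takes 0.05 s, during which the arm holds its last target. There are 200 camera calls.

## Working session

There is one attempt and no reset: what is moved stays moved. The work goes in short steps, Python scripts to look and compute and a tool call to move; the robot and the scene stay as the last step left them, time stands still between calls to the robot, and variables do not carry over. Pictures are saved under pics/ and viewed, at most 11 in all, crops included, and the job is handed in when it is done.

Besides the shell and the picture viewer there is one more tool, called after "Call:" as name(argument=value, ...) on one line, values as JSON. jog_arm: Moves the arm, as the interface text tells. Shift numbers are shares of 80 mm and turn numbers shares of 0.1 rad, none past 1 either way. Its arguments: {"type":"object","properties":{"targets":{"type":"array","items":{"type":"object","properties":{"xyz":{"type":"array","items":{"type":"number"}},"spin":{"type":"number"}}}},"gripper":{"type":"number"}},"required":["targets"]}

```bash
ls; mkdir -p pics; python3 - <<'E'
from plant import bot
import cv2
print(bot.get_obs())
for n in("side","top"):
    cv2.imwrite(f"pics/{n}0.png",bot.capture(n)); print(n,bot.get_calibration(n))
E
```

```text
pics
{'time': 0.0, 'joint_positions': array([-1.39401450e+00,  3.42700553e-01,  1.52500675e+00, -9.14456963e-06,
        1.27542931e+00, -1.45992646e-01]), 'dq': array([ 2.78435026e-04,  6.15322850e-05,  1.35187977e-03, -2.48487391e-04,
       -6.67389180e-04,  1.29504903e-03]), 'tau': array([-2.60078123e-03, -4.31249964e+01, -2.44226450e+01,  7.14260526e-02,
        5.58605546e-02, -1.40630409e-04]), 'tool_pos': array([ 166.47817407, -497.47026951,  226.06006786]), 'tcp_rot': array([-3.14006384e+00, -2.15956310e-04,  3.22776977e-01]), 'contact_force': array([ 0.18825035, -0.04442793, -0.53460701]), 'moment': array([ 0.00443659,  0.0032903 , -0.03179128]), 'finger_force': 0.0, 'grip_width': 91.78211434943138}
side {'vfov': 44.58810539044196, 'cx': 277.41611154005636, 'cy': 208.5441344503843, 'eye': array([ 445.72581203, 1189.33768357,  869.38814358]), 'rotation': array([-2.15696199, -0.00730822, -3.0651732 ])}
top {'vfov': 50.414506159787116, 'cx': 281.9351895881105, 'cy': 203.44560959063753, 'eye': array([ 386.26133729,    1.49081525, 1440.57615801]), 'rotation': array([-3.03937313, -0.00904762, -1.54768761])}
```

View pics/top0.png

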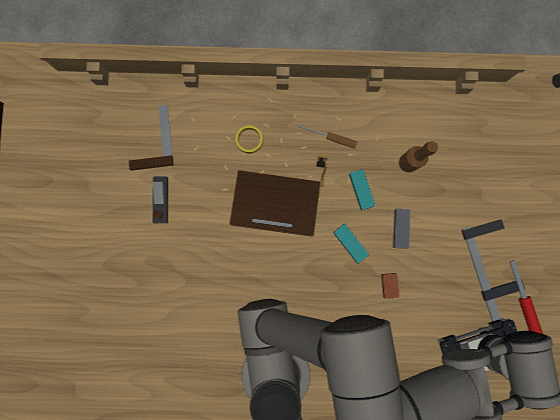

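View pics/side0.png

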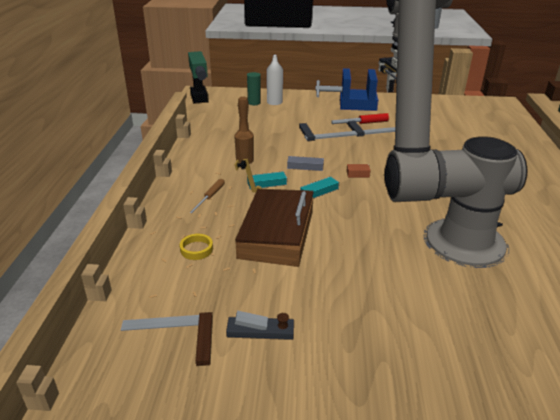

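The top view shows the case at about (275,203), with its handle at (252..293, 222..226) and its stay at (321,160). Three blocks match the stone's shape: grey (401,229), turquoise (362,190) and turquoise (351,244). The grey one fits the description, and it lies on the right of the case, opposite the plane at (160,200).

```bash
cat > h.py <<'E'
import numpy as np, cv2
from scipy.spatial.transform import Rotation as Ro
from plant import bot
def cam(n):
    c=bot.get_calibration(n); f=210/np.tan(np.radians(c['vfov']/2))
    return f,c['cx'],c['cy'],np.array(c['eye']),Ro.from_euler('xyz',c['rotation']).as_matrix()
def ray(n,p):
    f,cx,cy,e,R=cam(n); d=R@np.array([(p[0]-cx)/f,(p[1]-cy)/f,1]); return e,d/np.linalg.norm(d)
def onz(n,p,z):
    e,d=ray(n,p); return e+d*(z-e[2])/d[2]
def tri(p,q):
    e1,d1=ray('top',p); e2,d2=ray('side',q)
    t=np.linalg.lstsq(np.c_[d1,-d2],e2-e1,rcond=None)[0]
    a,b=e1+d1*t[0],e2+d2*t[1]; return (a+b)/2,np.linalg.norm(a-b)
def proj(n,P):
    f,cx,cy,e,R=cam(n); v=R.T@(np.array(P)-e); return np.array([cx+f*v[0]/v[2],cy+f*v[1]/v[2]])
E
python3 - <<'E'
from h import *
np.set_printoptions(precision=1,suppress=True)
t=cv2.imread('pics/top0.png'); s=cv2.imread('pics/side0.png')
def big(m,x0,y0,x1,y1):
    k=np.zeros(m.shape[:2],np.uint8); k[y0:y1,x0:x1]=m[y0:y1,x0:x1]
    c=max(cv2.findContours(k,cv2.RETR_EXTERNAL,cv2.CHAIN_APPROX_NONE)[0],key=cv2.contourArea); return c
def grey(i): 
    h=cv2.cvtColor(i,cv2.COLOR_BGR2HSV); b=i.astype(int); return (((b[...,0]-b[...,2])>-8)&(h[...,2]>60)).astype(np.uint8)*255
# stone
c=big(grey(t),380,200,420,255); r=cv2.minAreaRect(c); print('stone px',r)
B=cv2.boxPoints(r); print(np.array([onz('top',p,28) for p in B]), onz('top',r[0],28))
c=big(grey(s),280,150,330,175); print('side stone',cv2.boundingRect(c),'proj guess', proj('side',onz('top',r[0],28)))
# handle
def ends(c):
    r=cv2.minAreaRect(c); b=cv2.boxPoints(r); l=[np.linalg.norm(b[i]-b[(i+1)%4]) for i in range(4)]
    i=int(np.argmin(l[:2])); return (b[i]+b[i+1])/2,(b[(i+2)%4]+b[(i+3)%4])/2
ht=ends(big(grey(t),240,210,305,235)); hs=ends(big(grey(s),290,185,312,228)); print('handle',ht,hs)
ht=sorted(ht,key=lambda p:p[0]); hs=sorted(hs,key=lambda p:-p[1])
for p,q in zip(ht,hs): print(tri(p,q))
# lid
d=(cv2.cvtColor(t,cv2.COLOR_BGR2GRAY)<75).astype(np.uint8)*255; d=cv2.morphologyEx(d,cv2.MORPH_CLOSE,np.ones((11,11)))
c=big(d,222,160,326,245); r=cv2.minAreaRect(c); a=cv2.approxPolyDP(c,6,True)[:,0]; print('lid',r,a)
for p in a: print(p,onz('top',p,65),onz('top',p,90))
z=np.hstack([cv2.resize(t[140:270,220:420],None,fx=4,fy=4)]);cv2.imwrite('pics/c1.png',z[:600])
cv2.imwrite('pics/c2.png',cv2.resize(s[140:270,190:340],None,fx=4.5,fy=4.5,interpolation=cv2.INTER_CUBIC))
E
```

```text
stone px ((401.7109375, 228.30409240722656), (13.879373550415039, 38.9732780456543), 2.12109637260437)
[[ 400.  -365.2   28. ]
 [ 523.7 -370.1   28. ]
 [ 523.1 -414.4   28. ]
 [ 399.4 -409.1   28. ]] [ 461.3 -389.7   28. ]
side stone (288, 156, 35, 14) proj guess [305.9 159.6]
handle (array([252. , 219.9], dtype=float32), array([291.9, 225.4], dtype=float32)) (array([304.2, 192. ], dtype=float32), array([295.9, 223.4], dtype=float32))
(array([474.4,  82.1,  87.7]), np.float64(2.725546932198007))
(array([458.3, -38.7, 111.9]), np.float64(0.8854861534069117))
lid ((277.8699951171875, 192.41000366210938), (86.9741439819336, 77.4989013671875), 8.130102157592773) [[325 160]
 [317 161]
 [320 180]
 [238 170]
 [230 224]
 [312 235]]
[325 160] [ 667.7 -139.4   65. ] [ 662.6 -136.9   90. ]
[317 161] [ 663.9 -114.4   65. ] [ 658.8 -112.3   90. ]
[320 180] [ 604.  -124.7   65. ] [ 600.  -122.4   90. ]
[238 170] [629.2 131.8  65. ] [624.8 129.4  90. ]
[230 224] [460.1 150.9  65. ] [458.8 148.1  90. ]
[312 235] [ 432.2 -102.5   65. ] [ 431.4 -100.6   90. ]
```

View pics/c1.png

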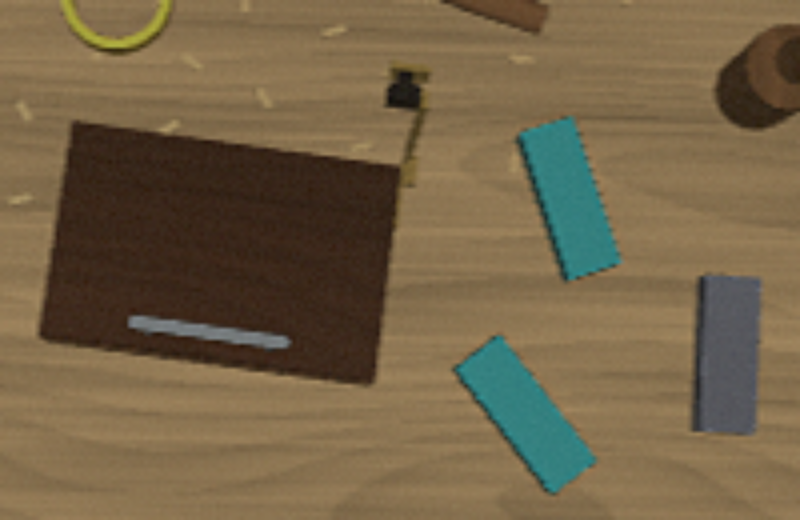

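View pics/c2.png

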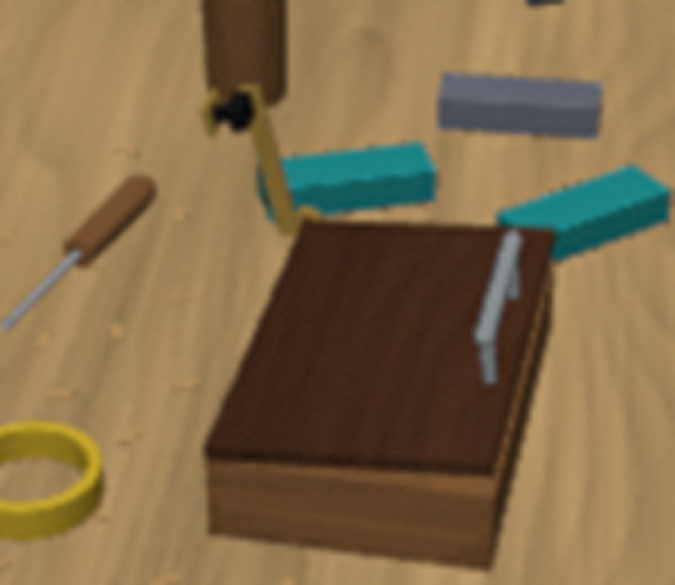

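Crops confirm it: the grey stone is the block at top (402,228) / side (306,160), measuring 124x44 mm; the turquoise ones are excluded. The bar ends are at side (304.2,192) and (298,215). Next I'll fit the case frame and plan the approach.

```bash
cat >> h.py <<'E'
np.set_printoptions(precision=3,suppress=True)
YAW=-0.102; H=np.array([616.6,3.5,55.5])   # hinge middle
CX=np.array([np.cos(YAW),np.sin(YAW),0]); CY=np.array([-np.sin(YAW),np.cos(YAW),0])
def case(p): # world -> case frame
    d=np.array(p)-(H-85*CX-[0,0,55.5]); return np.array([d@CX,d@CY,d[2]])
def world(c): c=np.array(c); return H-85*CX-[0,0,55.5]+c[0]*CX+c[1]*CY+[0,0,c[2]]
def hand(th): return world([85-155*np.cos(th)+45*np.sin(th),0,55.5+155*np.sin(th)+45*np.cos(th)])
def plan(p,yaw,q,yawq,n):
    "rows from pose to pose; first element list"
    p=np.array(p,float);q=np.array(q,float);out=[]
    for i in range(n):
        d=(q-p)/n; y=yaw+(yawq-yaw)*i/n; c,s=np.cos(y),np.sin(y)
        out.append([round(v/80,3) for v in (d@[c,s,0],d@[s,-c,0],-d[2])]+[round(-(yawq-yaw)/n/.1,3)])
    return out
E
python3 - <<'E'
from h import *
a=tri((252.5,220.5),(298,215.1)); b=tri((291.9,225.4),(304.2,192)); print(a,b)
m=(a[0]+b[0])/2; print('mid',m,'case',case(m))
for th in (.05,.1,.15,.2): print(th,hand(th),proj('top',hand(th)),proj('side',hand(th)))
print('case stay/pad top', [case(onz('top',p,150)) for p in ((323,160),)])
print('stone case',case([461.3,-389.7,14]),'case origin',world([0,0,0]))
for nm,p,z in (('side stone corner',(288,156),28),): print(case(onz('side',p,z)))
o=bot.get_obs(); t=m.copy(); t[2]=190
for r in plan(o['tool_pos'],o['tcp_rot'][2],t,np.pi/2+YAW,12): print(r)
E
```

```text
(array([470.316,  79.09 , 112.761]), np.float64(1.5228376748993555)) (array([458.217, -38.586, 112.123]), np.float64(0.9110142796634618))
mid [464.267  20.252 112.442] case [-68.247   1.154 112.442]
0.05 [464.836  19.034 108.191] [272.641 222.649] [301.187 204.227]
0.1 [467.645  18.746 115.749] [272.732 221.557] [300.249 201.788]
0.15 [470.827  18.421 123.158] [272.84 220.33] [299.167 199.369]
0.2 [474.373  18.058 130.397] [272.966 218.971] [297.943 196.976]
case stay/pad top [array([ 131.447, -124.273,  150.   ])]
stone case [ -29.456 -406.969   14.   ] case origin [532.042  12.155   0.   ]
[  35.809 -421.301   28.   ]
[np.float64(0.465), np.float64(-0.413), np.float64(0.038), np.float64(-0.955)]
[np.float64(0.503), np.float64(-0.367), np.float64(0.038), np.float64(-0.955)]
[np.float64(0.535), np.float64(-0.317), np.float64(0.038), np.float64(-0.955)]
[np.float64(0.563), np.float64(-0.265), np.float64(0.038), np.float64(-0.955)]
[np.float64(0.586), np.float64(-0.21), np.float64(0.038), np.float64(-0.955)]
[np.float64(0.603), np.float64(-0.153), np.float64(0.038), np.float64(-0.955)]
[np.float64(0.615), np.float64(-0.095), np.float64(0.038), np.float64(-0.955)]
[np.float64(0.621), np.float64(-0.036), np.float64(0.038), np.float64(-0.955)]
[np.float64(0.622), np.float64(0.024), np.float64(0.038), np.float64(-0.955)]
[np.float64(0.617), np.float64(0.083), np.float64(0.038), np.float64(-0.955)]
[np.float64(0.606), np.float64(0.141), np.float64(0.038), np.float64(-0.955)]
[np.float64(0.59), np.float64(0.198), np.float64(0.038), np.float64(-0.955)]
```

Call:
jog_arm(targets=[{"xyz": [0.465, -0.413, 0.038], "spin": -0.955}, {"xyz": [0.503, -0.367, 0.038], "spin": -0.955}, {"xyz": [0.535, -0.317, 0.038], "spin": -0.955}, {"xyz": [0.563, -0.265, 0.038], "spin": -0.955}, {"xyz": [0.586, -0.21, 0.038], "spin": -0.955}, {"xyz": [0.603, -0.153, 0.038], "spin": -0.955}, {"xyz": [0.615, -0.095, 0.038], "spin": -0.955}, {"xyz": [0.621, -0.036, 0.038], "spin": -0.955}, {"xyz": [0.622, 0.024, 0.038], "spin": -0.955}, {"xyz": [0.617, 0.083, 0.038], "spin": -0.955}], gripper=100)

```text
time: 1.35
tool_pos: [415.2, -64.8, 196.1]
tcp_rot: [-3.142, 0.0, 1.281]
contact_force: [0.6, -1.1, 0.6]
grip_width: 92.0
finger_force: 0.0
```

Call:
jog_arm(targets=[{"xyz": [0.606, 0.141, 0.038], "spin": -0.955}, {"xyz": [0.59, 0.198, 0.038], "spin": -0.955}, {"xyz": [0, 0, 0], "spin": 0}, {"xyz": [0, 0, 0.22], "spin": 0}, {"xyz": [0, 0, 0.22], "spin": 0}, {"xyz": [0, 0, 0.22], "spin": 0}, {"xyz": [0, 0, 0.22], "spin": 0}, {"xyz": [0, 0, 0.22], "spin": 0}, {"xyz": [0, 0, 0], "spin": 0}, {"xyz": [0, 0, 0], "spin": 0}])

```text
time: 2.6
tool_pos: [464.5, 19.4, 102.7]
tcp_rot: [3.141, 0.0, 1.468]
contact_force: [-0.6, 0.0, -0.0]
grip_width: 91.9
finger_force: 0.0
```

```bash
python3 - <<'E'
from h import *
s=bot.capture('side');t=bot.capture('top'); o=bot.get_obs(); print(o['tool_pos'],o['tcp_rot'],o['contact_force'],case(o['tool_pos']))
cv2.imwrite('pics/a1.png',np.hstack([cv2.resize(t[140:270,220:350],(400,400)),cv2.resize(s[120:270,230:380],(400,400))]))
E
```

```text
[464.788  19.637 102.987] [3.14  0.    1.468] [-0.743 -0.668  0.125] [-67.666   0.595 102.987]
```

View pics/a1.png

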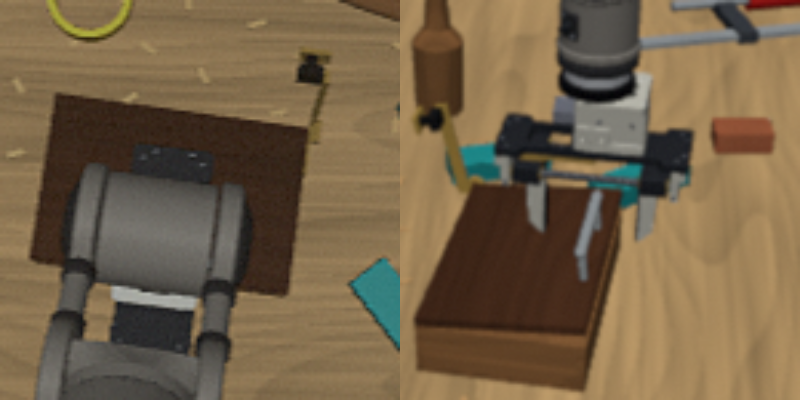

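Side view: the open fingers straddle the bar at about (590,235) in the crop, aligned with it. I'll lower slightly and close.

Call:
jog_arm(targets=[{"xyz": [0, 0, 0.06], "spin": 0}, {"xyz": [0, 0, 0], "spin": 0}, {"xyz": [0, 0, 0], "spin": 0}, {"xyz": [0, 0, 0], "spin": 0}, {"xyz": [0, 0, 0], "spin": 0}, {"xyz": [0, 0, 0], "spin": 0}, {"xyz": [0, 0, 0], "spin": 0}, {"xyz": [0, 0, 0], "spin": 0}, {"xyz": [0, 0, 0], "spin": 0}, {"xyz": [0, 0, 0], "spin": 0}], gripper=0)

```text
time: 3.95
tool_pos: [466.9, 19.7, 97.9]
tcp_rot: [3.136, -0.0, 1.468]
contact_force: [7.4, 0.4, -4.1]
grip_width: 10.0
finger_force: 30.0
```

```bash
python3 - <<'E'
from h import *
# arc rows (tool y = case x, tool z = down), from th0 step .1
th0=.08
for k in range(15):
    a,b=th0+.1*k,th0+.1*(k+1); d=case(hand(b))-case(hand(a)); print(round(b,2),round(d[0]/80,3),round(-d[2]/80,3))
print(case(hand(1.08)),case(hand(1.4)))
E
```

```text
0.18 0.081 -0.185
0.28 0.099 -0.176
0.38 0.116 -0.165
0.48 0.132 -0.153
0.58 0.146 -0.139
0.68 0.16 -0.123
0.78 0.171 -0.107
0.88 0.181 -0.089
0.98 0.189 -0.071
1.08 0.195 -0.052
1.18 0.199 -0.032
1.28 0.201 -0.012
1.38 0.201 0.008
1.48 0.2 0.028
1.58 0.196 0.048
[ 51.632   0.    213.413] [103.      0.    215.893]
```

Call:
jog_arm(targets=[{"xyz": [0, 0.11, -0.185], "spin": 0}, {"xyz": [0, 0.099, -0.176], "spin": 0}, {"xyz": [0, 0.116, -0.165], "spin": 0}, {"xyz": [0, 0.132, -0.153], "spin": 0}, {"xyz": [0, 0.146, -0.139], "spin": 0}, {"xyz": [0, 0.16, -0.123], "spin": 0}, {"xyz": [0, 0, 0], "spin": 0}, {"xyz": [0, 0, 0], "spin": 0}, {"xyz": [0, 0, 0], "spin": 0}, {"xyz": [0, 0, 0], "spin": 0}])

```text
time: 5.2
tool_pos: [524.0, 13.1, 174.1]
tcp_rot: [-3.14, 0.001, 1.469]
contact_force: [-7.4, -2.4, 13.5]
grip_width: 10.0
finger_force: 30.0
```

```bash
cat >>h.py <<'E'
def ang(o,back):
    c=case(o['tool_pos']); r=np.array([c[0]-85,c[2]+back-55.5]); return c,np.hypot(*r),np.arctan2(r[1],-r[0])-np.arctan2(45,155)
E
python3 - <<'E'
from h import *
o=bot.get_obs(); print(ang(o,16),o['contact_force'],o['grip_width'])
E
```

```text
(array([ -8.088,   0.149, 174.105]), np.float64(163.6582275508814), np.float64(0.6831990004518066)) [-7.409 -2.356 13.487] 9.9822663125731
```

Call:
jog_arm(targets=[{"xyz": [0, 0.157, -0.127], "spin": 0}, {"xyz": [0, 0.181, -0.089], "spin": 0}, {"xyz": [0, 0.189, -0.071], "spin": 0}, {"xyz": [0, 0.195, -0.052], "spin": 0}, {"xyz": [0, 0.199, -0.032], "spin": 0}, {"xyz": [0, 0.201, -0.012], "spin": 0}, {"xyz": [0, 0.1, 0.002], "spin": 0}, {"xyz": [0, 0, 0], "spin": 0}, {"xyz": [0, 0, 0], "spin": 0}, {"xyz": [0, 0, 0], "spin": 0}])

```text
time: 6.45
tool_pos: [622.7, 2.0, 203.2]
tcp_rot: [3.141, 0.003, 1.468]
contact_force: [0.9, -6.2, -1.0]
grip_width: 10.1
finger_force: 30.0
```

```bash
python3 - <<'E'
from h import *
s=bot.capture('side');t=bot.capture('top'); o=bot.get_obs(); print(ang(o,14),o['contact_force'],o['grip_width'])
cv2.imwrite('pics/a2.png',np.hstack([cv2.resize(t[110:270,220:380],(400,400)),cv2.resize(s[100:270,210:380],(400,400))]))
E
```

```text
(array([ 91.189,  -0.818, 203.149]), np.float64(161.76793922901243), np.float64(1.3265104803968955)) [ 2.282 -4.579 -0.   ] 10.149406385115594
```

View pics/a2.png

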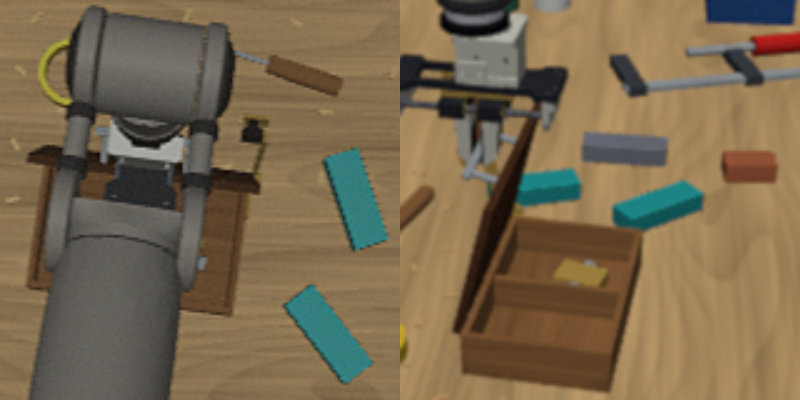

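The lid stands nearly upright and is still held. The pad sits clear behind it, at top crop (255,130). I'll estimate the stop angle from the pad's black blob in the first pictures: top (320.8,163.2), side (242.7,164.4).

```bash
python3 - <<'E'
from h import *
p,e=tri((320.8,163.2),(242.7,164.4)); c=case(p); r=c[[0,2]]-[85,55.5]; print(c,e,np.hypot(*r),'angle of pad dir',np.arctan2(r[1],-r[0]))
E
```

```text
[ 122.407 -119.045  147.496] 1.4784492618744212 99.31036174042107 angle of pad dir 1.9569964640841384
```

Call:
jog_arm(targets=[{"xyz": [0, 0.12, 0.002], "spin": 0}, {"xyz": [0, 0.12, 0.007], "spin": 0}, {"xyz": [0, 0, 0], "spin": 0}, {"xyz": [0, 0, 0], "spin": 0}, {"xyz": [0, 0, 0], "spin": 0}, {"xyz": [0, 0, 0], "spin": 0}, {"xyz": [0, 0, 0], "spin": 0}, {"xyz": [0, 0, 0], "spin": 0}, {"xyz": [0, 0, 0], "spin": 0}, {"xyz": [0, 0, 0], "spin": 0}])

```text
time: 7.8
tool_pos: [641.4, -0.1, 201.9]
tcp_rot: [-3.141, 0.003, 1.468]
contact_force: [1.4, -5.8, -1.5]
grip_width: 9.9
finger_force: 30.0
```

Call:
jog_arm(targets=[{"xyz": [0, 0.1, 0.014], "spin": 0}, {"xyz": [0, 0.1, 0.019], "spin": 0}, {"xyz": [0, 0.1, 0.024], "spin": 0}, {"xyz": [0, 0, 0], "spin": 0}, {"xyz": [0, 0, 0], "spin": 0}, {"xyz": [0, 0, 0], "spin": 0}, {"xyz": [0, 0, 0], "spin": 0}, {"xyz": [0, 0, 0], "spin": 0}, {"xyz": [0, 0, 0], "spin": 0}, {"xyz": [0, 0, 0], "spin": 0}])

```text
time: 9.05
tool_pos: [665.2, -2.8, 197.1]
tcp_rot: [-3.141, 0.003, 1.468]
contact_force: [0.6, -6.6, -2.1]
grip_width: 9.9
finger_force: 30.0
```

```bash
python3 - <<'E'
from h import *
o=bot.get_obs(); print(ang(o,14),o['contact_force'])
for th in np.arange(1.6,1.9,.05):
    d=case(hand(th+.05))-case(hand(th)); print(round(th,2),d/80)
E
```

```text
(array([133.955,  -1.308, 197.092]), np.float64(163.11205966338616), np.float64(1.5930724641643197)) [ 0.576 -6.551 -2.134]
1.6 [ 0.095 -0.    -0.033]
1.65 [ 0.093  0.    -0.038]
1.7 [ 0.091 -0.    -0.043]
1.75 [ 0.089 -0.    -0.047]
1.8 [ 0.087  0.    -0.052]
1.85 [ 0.084 -0.    -0.056]
```

Call:
jog_arm(targets=[{"xyz": [0, 0.047, 0.017], "spin": 0}, {"xyz": [0, 0.047, 0.017], "spin": 0}, {"xyz": [0, 0, 0], "spin": 0}, {"xyz": [0, 0, 0], "spin": 0}, {"xyz": [0, 0, 0], "spin": 0}, {"xyz": [0, 0, 0], "spin": 0}, {"xyz": [0, 0, 0], "spin": 0}, {"xyz": [0, 0, 0], "spin": 0}, {"xyz": [0, 0, 0], "spin": 0}, {"xyz": [0, 0, 0], "spin": 0}])

```text
time: 10.3
tool_pos: [672.2, -3.5, 194.6]
tcp_rot: [-3.14, 0.003, 1.467]
contact_force: [-1.3, -6.4, -1.2]
grip_width: 10.2
finger_force: 30.0
```

Call:
jog_arm(targets=[{"xyz": [0, 0.046, 0.019], "spin": 0}, {"xyz": [0, 0.046, 0.019], "spin": 0}, {"xyz": [0, 0, 0], "spin": 0}, {"xyz": [0, 0, 0], "spin": 0}, {"xyz": [0, 0, 0], "spin": 0}, {"xyz": [0, 0, 0], "spin": 0}, {"xyz": [0, 0, 0], "spin": 0}, {"xyz": [0, 0, 0], "spin": 0}, {"xyz": [0, 0, 0], "spin": 0}, {"xyz": [0, 0, 0], "spin": 0}])

```text
time: 11.55
tool_pos: [679.6, -4.3, 191.6]
tcp_rot: [-3.14, 0.003, 1.467]
contact_force: [-0.6, -6.0, 0.2]
grip_width: 10.0
finger_force: 30.0
```

Call:
jog_arm(targets=[{"xyz": [0, 0.045, 0.022], "spin": 0}, {"xyz": [0, 0.045, 0.022], "spin": 0}, {"xyz": [0, 0, 0], "spin": 0}, {"xyz": [0, 0, 0], "spin": 0}, {"xyz": [0, 0, 0], "spin": 0}, {"xyz": [0, 0, 0], "spin": 0}, {"xyz": [0, 0, 0], "spin": 0}, {"xyz": [0, 0, 0], "spin": 0}, {"xyz": [0, 0, 0], "spin": 0}, {"xyz": [0, 0, 0], "spin": 0}])

```text
time: 12.8
tool_pos: [686.9, -5.1, 188.2]
tcp_rot: [-3.14, 0.003, 1.467]
contact_force: [-0.8, -6.3, 0.9]
grip_width: 9.8
finger_force: 30.0
```

Call:
jog_arm(targets=[{"xyz": [0, 0.044, 0.024], "spin": 0}, {"xyz": [0, 0.044, 0.024], "spin": 0}, {"xyz": [0, 0, 0], "spin": 0}, {"xyz": [0, 0, 0], "spin": 0}, {"xyz": [0, 0, 0], "spin": 0}, {"xyz": [0, 0, 0], "spin": 0}, {"xyz": [0, 0, 0], "spin": 0}, {"xyz": [0, 0, 0], "spin": 0}, {"xyz": [0, 0, 0], "spin": 0}, {"xyz": [0, 0, 0], "spin": 0}])

```text
time: 14.05
tool_pos: [693.9, -5.9, 184.3]
tcp_rot: [-3.14, 0.003, 1.467]
contact_force: [-0.6, -6.6, 0.1]
grip_width: 9.9
finger_force: 30.0
```

```bash
python3 - <<'E'
from h import *
s=bot.capture('side');t=bot.capture('top'); o=bot.get_obs(); print(ang(o,14),o['contact_force'])
cv2.imwrite('pics/a3.png',np.hstack([cv2.resize(t[140:220,270:350],(400,400),interpolation=cv2.INTER_CUBIC),cv2.resize(s[140:220,220:300],(400,400),interpolation=cv2.INTER_CUBIC)]))
E
```

```text
(array([162.858,  -1.465, 184.257]), np.float64(162.60806745681316), np.float64(1.7875378205448746)) [-0.312 -6.832 -0.191]
```

View pics/a3.png

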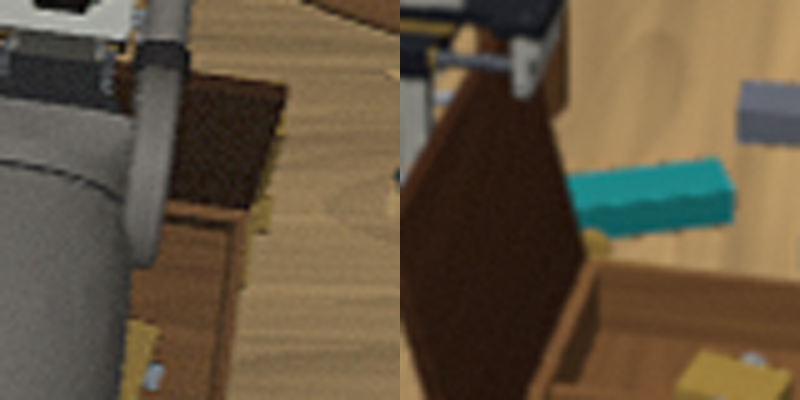

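The lid now hides the pad and no reaction shows yet, so it's close. I'll keep stepping.

Call:
jog_arm(targets=[{"xyz": [0, 0.035, 0.021], "spin": 0}, {"xyz": [0, 0.035, 0.021], "spin": 0}, {"xyz": [0, 0, 0], "spin": 0}, {"xyz": [0, 0, 0], "spin": 0}, {"xyz": [0, 0, 0], "spin": 0}, {"xyz": [0, 0, 0], "spin": 0}, {"xyz": [0, 0, 0], "spin": 0}, {"xyz": [0, 0, 0], "spin": 0}, {"xyz": [0, 0, 0], "spin": 0}, {"xyz": [0, 0, 0], "spin": 0}])

```text
time: 15.4
tool_pos: [698.8, -6.5, 181.3]
tcp_rot: [-3.139, 0.003, 1.467]
contact_force: [-4.1, -6.9, 1.8]
grip_width: 9.9
finger_force: 30.0
```

Reaction rising (about 4.4 N along the path): the pad has been met. A little more.

Call:
jog_arm(targets=[{"xyz": [0, 0.022, 0.013], "spin": 0}, {"xyz": [0, 0.022, 0.013], "spin": 0}, {"xyz": [0, 0, 0], "spin": 0}, {"xyz": [0, 0, 0], "spin": 0}, {"xyz": [0, 0, 0], "spin": 0}, {"xyz": [0, 0, 0], "spin": 0}, {"xyz": [0, 0, 0], "spin": 0}, {"xyz": [0, 0, 0], "spin": 0}, {"xyz": [0, 0, 0], "spin": 0}, {"xyz": [0, 0, 0], "spin": 0}])

```text
time: 16.65
tool_pos: [701.3, -6.7, 179.9]
tcp_rot: [-3.137, 0.004, 1.468]
contact_force: [-9.2, -6.9, 6.5]
grip_width: 9.9
finger_force: 30.0
```

Pressed at about 11 N at the handle (roughly 10–17 N on the pad) for a second. Now ease back about 3 mm, then release with a small opening, since the lid face is close behind the inner finger.

Call:
jog_arm(targets=[{"xyz": [0, 0, 0], "spin": 0}, {"xyz": [0, -0.016, -0.01], "spin": 0}, {"xyz": [0, -0.016, -0.01], "spin": 0}, {"xyz": [0, 0, 0], "spin": 0}, {"xyz": [0, 0, 0], "spin": 0}, {"xyz": [0, 0, 0], "spin": 0}, {"xyz": [0, 0, 0], "spin": 0}, {"xyz": [0, 0, 0], "spin": 0}, {"xyz": [0, 0, 0], "spin": 0}, {"xyz": [0, 0, 0], "spin": 0}])

```text
time: 17.9
tool_pos: [699.4, -6.5, 181.0]
tcp_rot: [-3.138, 0.003, 1.467]
contact_force: [-6.3, -6.0, 4.2]
grip_width: 9.5
finger_force: 30.0
```

Call:
jog_arm(targets=[{"xyz": [0, -0.02, -0.013], "spin": 0}, {"xyz": [0, 0, 0], "spin": 0}, {"xyz": [0, 0, 0], "spin": 0}, {"xyz": [0, 0, 0], "spin": 0}, {"xyz": [0, 0, 0], "spin": 0}, {"xyz": [0, 0, 0], "spin": 0}, {"xyz": [0, 0, 0], "spin": 0}, {"xyz": [0, 0, 0], "spin": 0}, {"xyz": [0, 0, 0], "spin": 0}, {"xyz": [0, 0, 0], "spin": 0}])

```text
time: 19.15
tool_pos: [698.1, -6.3, 181.8]
tcp_rot: [-3.139, 0.003, 1.467]
contact_force: [-4.4, -6.5, 1.4]
grip_width: 10.0
finger_force: 30.0
```

Call:
jog_arm(targets=[{"xyz": [0, 0, 0], "spin": 0}, {"xyz": [0, 0, 0], "spin": 0}, {"xyz": [0, 0, 0], "spin": 0}, {"xyz": [0, 0, 0], "spin": 0}, {"xyz": [0, 0, 0], "spin": 0}, {"xyz": [0, 0, 0], "spin": 0}, {"xyz": [0, 0, 0], "spin": 0}, {"xyz": [0, 0, 0], "spin": 0}, {"xyz": [0, 0, 0], "spin": 0}, {"xyz": [0, 0, 0], "spin": 0}], gripper=18)

```text
time: 20.4
tool_pos: [699.2, -4.1, 182.0]
tcp_rot: [-3.142, 0.0, 1.469]
contact_force: [0.4, -0.3, 0.2]
grip_width: 16.7
finger_force: 0.0
```

Call:
jog_arm(targets=[{"xyz": [0, 0.006, -0.075], "spin": 0}, {"xyz": [0, 0.006, -0.075], "spin": 0}, {"xyz": [0, 0.01, -0.075], "spin": 0}, {"xyz": [0, 0.02, -0.075], "spin": 0}, {"xyz": [0, 0.05, -0.1], "spin": 0}, {"xyz": [0, 0, -0.2], "spin": 0}, {"xyz": [0, 0, -0.2], "spin": 0}, {"xyz": [0, 0, -0.2], "spin": 0}, {"xyz": [0, 0, -0.2], "spin": 0}, {"xyz": [0, 0, 0], "spin": 0}])

```text
time: 21.65
tool_pos: [707.2, -4.9, 280.4]
tcp_rot: [3.138, 0.0, 1.469]
contact_force: [1.0, -0.4, 0.0]
grip_width: 16.4
finger_force: 0.0
```

```bash
python3 - <<'E'
from h import *
o=bot.get_obs(); print(o['tool_pos'],o['contact_force'],o['joint_positions'])
s=bot.capture('side'); cv2.imwrite('pics/a4.png',cv2.resize(s[100:280,200:380],(600,600)))
E
```

```text
[707.196  -4.888 280.429] [ 1.014 -0.443  0.037] [-0.115  0.684  0.809 -0.     1.645 -0.013]
```

View pics/a4.png

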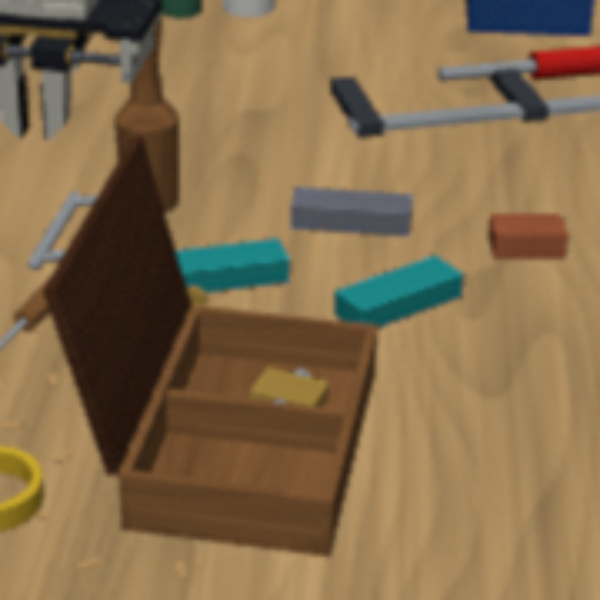

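The lid leans open on its stay, and the empty left bay is in view at about (250,465) in the crop. On to the grey stone.

```bash
python3 - <<'E'
from h import *
o=bot.get_obs(); 
for r in plan(o['tool_pos'],o['tcp_rot'][2],[461.3,-389.7,280.4],-.042,15): print([float(v) for v in r])
E
```

```text
[-0.34, -0.171, -0.001, 1.007]
[-0.355, -0.136, -0.001, 1.007]
[-0.367, -0.099, -0.001, 1.007]
[-0.375, -0.062, -0.001, 1.007]
[-0.38, -0.024, -0.001, 1.007]
[-0.38, 0.014, -0.001, 1.007]
[-0.377, 0.053, -0.001, 1.007]
[-0.37, 0.09, -0.001, 1.007]
[-0.359, 0.127, -0.001, 1.007]
[-0.344, 0.162, -0.001, 1.007]
[-0.326, 0.196, -0.001, 1.007]
[-0.305, 0.228, -0.001, 1.007]
[-0.28, 0.257, -0.001, 1.007]
[-0.253, 0.284, -0.001, 1.007]
[-0.223, 0.308, -0.001, 1.007]
```

Call:
jog_arm(targets=[{"xyz": [-0.34, -0.171, 0], "spin": 1}, {"xyz": [-0.355, -0.136, 0], "spin": 1}, {"xyz": [-0.367, -0.099, 0], "spin": 1}, {"xyz": [-0.375, -0.062, 0], "spin": 1}, {"xyz": [-0.38, -0.024, 0], "spin": 1}, {"xyz": [-0.38, 0.014, 0], "spin": 1}, {"xyz": [-0.377, 0.053, 0], "spin": 1}, {"xyz": [-0.37, 0.09, 0], "spin": 1}, {"xyz": [-0.359, 0.127, 0], "spin": 1}, {"xyz": [-0.344, 0.162, 0], "spin": 1}], gripper=80)

```text
time: 22.95
tool_pos: [542.7, -262.5, 277.3]
tcp_rot: [-3.14, 0.001, 0.465]
contact_force: [0.4, -0.0, 0.0]
grip_width: 73.5
finger_force: 0.0
```

Call:
jog_arm(targets=[{"xyz": [-0.326, 0.196, 0.3], "spin": 1}, {"xyz": [-0.305, 0.228, 0.4], "spin": 1}, {"xyz": [-0.28, 0.257, 0.4], "spin": 1}, {"xyz": [-0.253, 0.284, 0.4], "spin": 1}, {"xyz": [-0.223, 0.308, 0.4], "spin": 1}, {"xyz": [0, 0, 0], "spin": 0.1}, {"xyz": [0, 0, 0], "spin": 0}, {"xyz": [0, 0, 0], "spin": 0}, {"xyz": [0, 0, 0], "spin": 0}, {"xyz": [0, 0, 0], "spin": 0}])

```text
time: 24.2
tool_pos: [463.4, -390.6, 126.6]
tcp_rot: [3.141, -0.001, -0.04]
contact_force: [-0.4, 0.2, -0.3]
grip_width: 73.4
finger_force: 0.0
```

```bash
python3 - <<'E'
from h import *
o=bot.get_obs(); print(o['tool_pos'],o['tcp_rot'],o['contact_force'],o['grip_width'])
s=bot.capture('side');cv2.imwrite('pics/b1.png',cv2.resize(s[80:230,200:400],(800,600)))
p=o['tool_pos'].copy(); print(proj('side',p))
# case position check from open case: stone side-view contour
b=s.astype(int); k=((b[...,0]-b[...,2]>5)&(b[...,1]-b[...,2]<25)).astype(np.uint8)
m=np.zeros_like(k); m[150:176,282:330]=k[150:176,282:330]; print(cv2.boundingRect(m))
E
```

```text
[ 463.355 -390.615  126.564] [ 3.141 -0.001 -0.04 ] [-0.412  0.243 -0.334] 73.4499147859432
[306.402 133.491]
(288, 157, 35, 13)
```

View pics/b1.png

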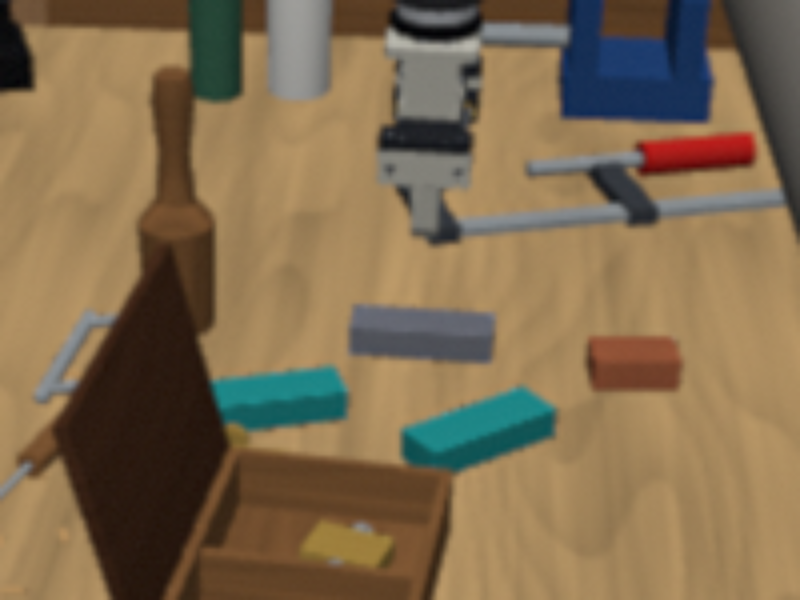

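The gripper hangs over the grey stone (crop 425,330), aligned along it. Descend and grip.

Call:
jog_arm(targets=[{"xyz": [-0.02, 0, 0.25], "spin": 0}, {"xyz": [0, 0, 0.25], "spin": 0}, {"xyz": [0, 0, 0.25], "spin": 0}, {"xyz": [0, 0, 0.25], "spin": 0}, {"xyz": [0, 0, 0.2], "spin": 0}, {"xyz": [0, 0, 0.15], "spin": 0}, {"xyz": [0, 0, 0.12], "spin": 0}, {"xyz": [0, 0, 0], "spin": 0}, {"xyz": [0, 0, 0], "spin": 0}, {"xyz": [0, 0, 0], "spin": 0}])

```text
time: 25.5
tool_pos: [461.6, -391.2, 9.0]
tcp_rot: [3.141, -0.001, -0.041]
contact_force: [0.7, 0.6, -0.4]
grip_width: 73.3
finger_force: 0.0
```

Call:
jog_arm(targets=[{"xyz": [0, 0, 0], "spin": 0}, {"xyz": [0, 0, 0], "spin": 0}, {"xyz": [0, 0, 0], "spin": 0}, {"xyz": [0, 0, 0], "spin": 0}, {"xyz": [0, 0, 0], "spin": 0}, {"xyz": [0, 0, 0], "spin": 0}, {"xyz": [0, 0, 0], "spin": 0}, {"xyz": [0, 0, 0], "spin": 0}, {"xyz": [0, 0, 0], "spin": 0}, {"xyz": [0, 0, 0], "spin": 0}], gripper=0)

```text
time: 26.75
tool_pos: [461.4, -391.0, 8.5]
tcp_rot: [3.141, -0.0, -0.041]
contact_force: [-0.4, -0.9, 0.9]
grip_width: 45.0
finger_force: 30.0
```

Call:
jog_arm(targets=[{"xyz": [0, 0, -0.2], "spin": 0}, {"xyz": [0, 0, -0.4], "spin": 0}, {"xyz": [0, 0, -0.5], "spin": 0}, {"xyz": [0, 0, -0.4], "spin": 0}, {"xyz": [0, 0, -0.2], "spin": 0}, {"xyz": [0.045, -0.2, 0], "spin": 0.05}, {"xyz": [0.045, -0.4, 0], "spin": 0.05}, {"xyz": [0.045, -0.5, 0], "spin": 0.05}, {"xyz": [0.045, -0.5, 0], "spin": 0.05}, {"xyz": [0.045, -0.5, 0], "spin": 0.05}])

```text
time: 28.0
tool_pos: [487.2, -220.9, 142.5]
tcp_rot: [-3.139, 0.003, -0.066]
contact_force: [0.5, -0.2, -3.1]
grip_width: 45.0
finger_force: 30.0
```

Call:
jog_arm(targets=[{"xyz": [0.045, -0.5, 0], "spin": 0.05}, {"xyz": [0.045, -0.5, 0], "spin": 0.05}, {"xyz": [0.045, -0.5, 0], "spin": 0.05}, {"xyz": [0.045, -0.5, 0], "spin": 0.05}, {"xyz": [0.045, -0.5, 0], "spin": 0.05}, {"xyz": [0.045, -0.5, 0], "spin": 0.06}, {"xyz": [0.045, -0.4, 0], "spin": 0.05}, {"xyz": [0, -0.3, 0], "spin": 0}, {"xyz": [0, -0.08, 0], "spin": 0}, {"xyz": [0, 0, 0], "spin": 0}])

```text
time: 29.25
tool_pos: [537.4, 75.8, 143.3]
tcp_rot: [3.141, 0.002, -0.101]
contact_force: [-0.1, -0.3, -3.9]
grip_width: 44.9
finger_force: 30.0
```

```bash
python3 - <<'E'
from h import *
t=bot.capture('top');s=bot.capture('side');o=bot.get_obs(); print(o['tool_pos'],o['tcp_rot'],o['grip_width'],o['contact_force'],case(o['tool_pos']))
for c in ([-85,130,55],[-85,-130,55],[85,130,55],[-85,130,0]): print(c,proj('side',world(c))-[190,110],proj('top',world(c)))
cv2.imwrite('pics/b2.png',cv2.resize(s[110:280,190:400],(800,648))[:600])
E
```

```text
[537.847  74.777 143.838] [ 3.141  0.001 -0.103] 44.72631792244791 [ 0.63   0.153 -4.35 ] [ -0.602  62.888 143.838]
[-85, 130, 55] [110.177 139.445] [230.583 223.99 ]
[-85, -130, 55] [122.464  86.392] [313.702 234.486]
[85, 130, 55] [ 45.786 131.926] [237.968 170.361]
[-85, 130, 0] [109.51  155.963] [232.38  224.949]
```

View pics/b2.png

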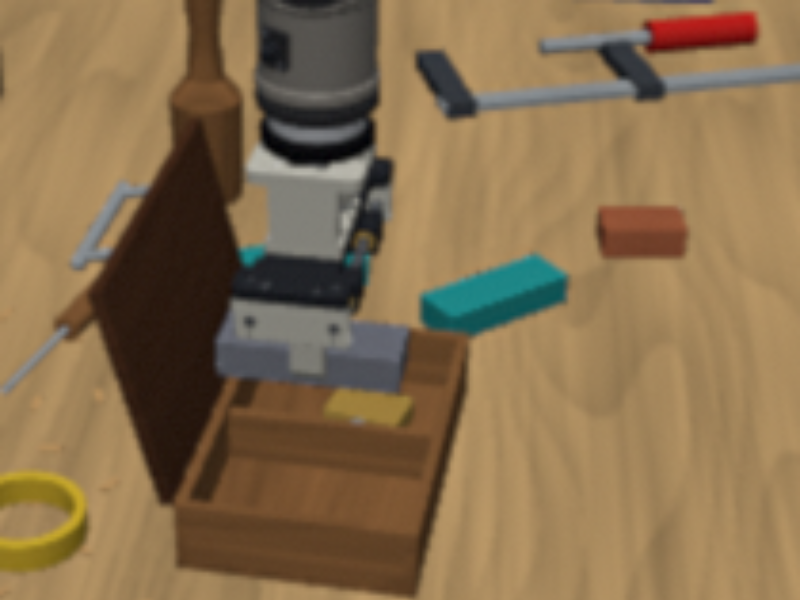

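The case rim corners match prediction: (420,533) seen, (420,531) expected. The stone hangs level over the left bay, so I'll lower it.

Call:
jog_arm(targets=[{"xyz": [0, 0, 0.15], "spin": 0}, {"xyz": [0, 0, 0.25], "spin": 0}, {"xyz": [0, 0, 0.25], "spin": 0}, {"xyz": [0, 0, 0.25], "spin": 0}, {"xyz": [0, 0, 0.25], "spin": 0}, {"xyz": [0, 0, 0.15], "spin": 0}, {"xyz": [0, 0, 0.1], "spin": 0}, {"xyz": [0, 0, 0.05], "spin": 0}, {"xyz": [0, 0, 0], "spin": 0}, {"xyz": [0, 0, 0], "spin": 0}])

```text
time: 30.6
tool_pos: [538.7, 75.3, 28.9]
tcp_rot: [-3.142, -0.001, -0.102]
contact_force: [0.4, -0.1, -3.6]
grip_width: 45.2
finger_force: 30.0
```

Call:
jog_arm(targets=[{"xyz": [0, 0, 0.03], "spin": 0}, {"xyz": [0, 0, 0.03], "spin": 0}, {"xyz": [0, 0, 0.02], "spin": 0}, {"xyz": [0, 0, 0.02], "spin": 0}, {"xyz": [0, 0, 0.02], "spin": 0}, {"xyz": [0, 0, 0.02], "spin": 0}, {"xyz": [0, 0, 0], "spin": 0}, {"xyz": [0, 0, 0], "spin": 0}, {"xyz": [0, 0, 0], "spin": 0}, {"xyz": [0, 0, 0], "spin": 0}])

```text
time: 31.85
tool_pos: [538.4, 75.3, 17.2]
tcp_rot: [3.141, -0.0, -0.102]
contact_force: [-0.9, -0.4, -3.4]
grip_width: 44.7
finger_force: 30.0
```

Call:
jog_arm(targets=[{"xyz": [0, 0, 0.006], "spin": 0}, {"xyz": [0, 0, 0.006], "spin": 0}, {"xyz": [0, 0, 0.006], "spin": 0}, {"xyz": [0, 0, 0], "spin": 0}, {"xyz": [0, 0, 0], "spin": 0}, {"xyz": [0, 0, 0], "spin": 0}, {"xyz": [0, 0, 0], "spin": 0}, {"xyz": [0, 0, 0], "spin": 0}, {"xyz": [0, 0, 0], "spin": 0}, {"xyz": [0, 0, 0], "spin": 0}])

```text
time: 33.1
tool_pos: [538.4, 75.3, 16.4]
tcp_rot: [3.141, -0.0, -0.102]
contact_force: [-2.6, 0.2, 5.4]
grip_width: 45.1
finger_force: 30.0
```

Force went from -3.4 to +5.4 N, so the stone sits on the floor. Open partly to 62 mm, which keeps the fingers inside the bay, then lift.

Call:
jog_arm(targets=[{"xyz": [0, 0, 0], "spin": 0}, {"xyz": [0, 0, 0], "spin": 0}, {"xyz": [0, 0, 0], "spin": 0}, {"xyz": [0, 0, 0], "spin": 0}, {"xyz": [0, 0, 0], "spin": 0}, {"xyz": [0, 0, -0.1], "spin": 0}, {"xyz": [0, 0, -0.2], "spin": 0}, {"xyz": [0, 0, -0.3], "spin": 0}, {"xyz": [0, 0, -0.4], "spin": 0}, {"xyz": [0, 0, -0.4], "spin": 0}], gripper=66)

```text
time: 34.35
tool_pos: [538.5, 75.3, 130.0]
tcp_rot: [-3.142, -0.001, -0.102]
contact_force: [0.7, -1.0, -0.1]
grip_width: 60.8
finger_force: 0.0
```

Call:
jog_arm(targets=[{"xyz": [-0.2, 0, -0.4], "spin": 0}, {"xyz": [-0.4, 0, -0.3], "spin": 0}, {"xyz": [-0.4, 0, -0.2], "spin": 0}, {"xyz": [-0.4, 0, 0], "spin": 0}, {"xyz": [-0.3, 0, 0], "spin": 0}, {"xyz": [0, 0, 0], "spin": 0}, {"xyz": [0, 0, 0], "spin": 0}, {"xyz": [0, 0, 0], "spin": 0}, {"xyz": [0, 0, 0], "spin": 0}, {"xyz": [0, 0, 0], "spin": 0}])

```text
time: 35.6
tool_pos: [403.3, 89.1, 199.6]
tcp_rot: [3.141, 0.0, -0.102]
contact_force: [-0.0, 0.4, -0.8]
grip_width: 60.8
finger_force: 0.0
```

```bash
python3 - <<'E'
from h import *
t=bot.capture('top');s=bot.capture('side');o=bot.get_obs(); print(o['tool_pos'],o['contact_force'],o['grip_width'],o['time'])
cv2.imwrite('pics/z.png',np.hstack([cv2.resize(t[120:270,210:360],(400,400)),cv2.resize(s[120:270,210:360],(400,400))]))
b=s.astype(int); m=((b[...,0]-b[...,2]>5)&(b[...,1]-b[...,2]<25)).astype(np.uint8); k=np.zeros_like(m); k[200:262,230:300]=m[200:262,230:300]
c=max(cv2.findContours(k,0,1)[0],key=cv2.contourArea); x,y,w,h=cv2.boundingRect(c); print(x,y,w,h)
print([proj('side',world(q)) for q in ([-62,63-22,36],[62,63-22,36],[62,63+22,36],[-62,63+22,36],[-62,85,8])])
E
```

```text
[403.153  89.142 199.592] [ 0.765  0.381 -0.06 ] 60.80239573606572 35.7
249 230 46 17
[array([296.217, 234.15 ]), array([251.954, 229.168]), array([248.398, 238.557]), array([293.786, 243.793]), array([293.526, 252.048])]
```

View pics/z.png

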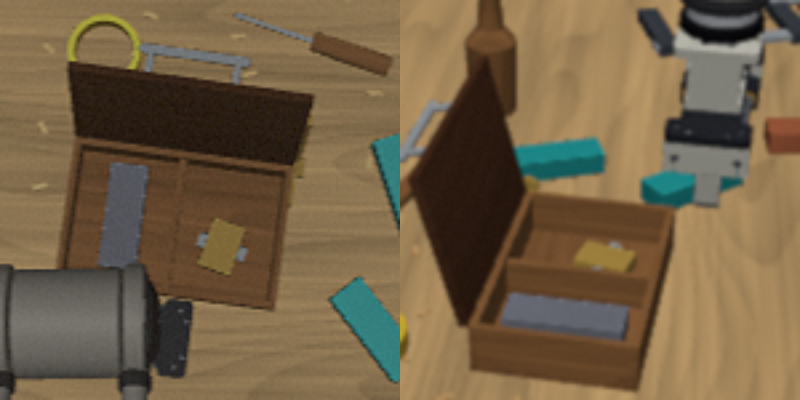

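Final view: the stone lies flat in the left bay (side px 249–295, 230–247, matching prediction). The lid leans on its stay, and the guide and tape are undisturbed. Handing in.

```bash
python3 -c "
from plant import bot
print(bot.close_job())"
```

```text
the job is handed in; nothing more can be done
None
```

I handed the job in at about 36 s of the 72 s limit; no verdict came back. The lid was pressed against its stop with about 11 N at the handle, then left leaning on it. The grey stone lies flat in the left bay, and I saw nothing else moved. That the lid still touches the pad rests on the force readings at release, since the pictures cannot show it.

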